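# Close the mould's vent plugs along the row

### The job

Close the vents of the white casting mould: run a fingertip along the row of six blue plugs, pressing each fully home in turn, starting with the one beside the orange funnel and following the row to its other end, so the air is driven out ahead of you. Press like a fingertip, without leaning hard on the mould, pull no plug up, and leave the funnel and everything else on the table standing where it is.

Things in the scene. Friction and masses are not known exactly. Their poses are not given: they have to be found in the camera images.
- mould: White casting mould, 250 (x) x 130 (y) x 30 mm high, fixed on the table at any yaw; origin at the centre of its underside, z up. Six blue plugs in an S-shaped row on its top, at own x, y (mm) (-80,0), (-48,-21), (-16,-13), (16,13), (48,21), (80,0) for vent1 to vent6. Steel screw heads 4 mm high at (110,50), (110,-50), (-110,-50); the funnel stands at the fourth corner.
- vent1_top (a point): Centre of the top face of vent plug 1 (the first, beside the orange funnel): blue, 16 mm across, its top 42 mm above the table when joint value is 0 and 32 mm (2 mm proud of the mould) when fully home.
- vent1 (a joint): How far vent plug 1 is pushed down, m: starts between 0 and 0.003, 0.010 is fully home (a hard stop), negative means pulled up. It slides straight down against about 4 N of friction and stays where it is left.
- vent2_top (a point): Centre of the top face of vent plug 2: blue, 16 mm across, its top 42 mm above the table when joint value is 0 and 32 mm (2 mm proud of the mould) when fully home.
- vent2 (a joint): How far vent plug 2 is pushed down, m: starts between 0 and 0.003, 0.010 is fully home (a hard stop), negative means pulled up. It slides straight down against about 4 N of friction and stays where it is left.
- vent3_top (a point): Centre of the top face of vent plug 3: blue, 16 mm across, its top 42 mm above the table when joint value is 0 and 32 mm (2 mm proud of the mould) when fully home.
- vent3 (a joint): How far vent plug 3 is pushed down, m: starts between 0 and 0.003, 0.010 is fully home (a hard stop), negative means pulled up. It slides straight down against about 4 N of friction and stays where it is left.
- vent4_top (a point): Centre of the top face of vent plug 4: blue, 16 mm across, its top 42 mm above the table when joint value is 0 and 32 mm (2 mm proud of the mould) when fully home.
- vent4 (a joint): How far vent plug 4 is pushed down, m: starts between 0 and 0.003, 0.010 is fully home (a hard stop), negative means pulled up. It slides straight down against about 4 N of friction and stays where it is left.
- vent5_top (a point): Centre of the top face of vent plug 5: blue, 16 mm across, its top 42 mm above the table when joint value is 0 and 32 mm (2 mm proud of the mould) when fully home.
- vent5 (a joint): How far vent plug 5 is pushed down, m: starts between 0 and 0.003, 0.010 is fully home (a hard stop), negative means pulled up. It slides straight down against about 4 N of friction and stays where it is left.
- vent6_top (a point): Centre of the top face of vent plug 6 (the last, farthest from the funnel): blue, 16 mm across, its top 42 mm above the table when joint value is 0 and 32 mm (2 mm proud of the mould) when fully home.
- vent6 (a joint): How far vent plug 6 is pushed down, m: starts between 0 and 0.003, 0.010 is fully home (a hard stop), negative means pulled up. It slides straight down against about 4 N of friction and stays where it is left.
- funnel_mid (a point): Orange pouring funnel, 40 mm wide at the rim, 40 mm high, 30 g, standing loose on a corner of the mould 46 mm from vent plug 1; this point is on its axis, half-way up.
- cup: Loose red plastic cup beside the mould, 56 mm across, 55 mm high; origin under its centre.
- spatula: Loose spatula about 190 mm long lying beside the mould on its other long side, along the mould's length; origin under its middle.
- bottle: Loose white bottle with red cap, 68 mm across, 170 mm high; origin under its centre.
- jar: Loose grey jar, 64 mm across, 80 mm high; origin under its centre.
- beaker: Loose steel beaker, 76 mm across, 100 mm high; origin under its centre.
- wax: Loose yellow wax block, 70 x 45 x 30 mm; origin under its centre.
Things that resemble listed ones, but are neither listed nor needed, are in the scene too. Of the things that look like the cup, take the one that is farthest to the robot's right at the start.

How it is judged:
By the outcome, as a careful person would: the job done as asked, in the order asked, and still so for the second after the job is handed in, with the robot touching nothing.
It also fails if it takes over 45 s, if anything falls off the work surface, if the arm or the gripper's body presses on something with over 40 N, if the wrist force passes 120 N, or if a joint passes its speed limit or range.

### The arm

A 6-joint arm with a two-finger parallel gripper is mounted at the origin on the work surface. World frame = base frame: x ahead of the robot, y to its left, z up, the work surface at z = 0. Lengths are in m, angles in rad, forces in N, time in s.
With the tool pointing down it reaches from about 0.275 to 0.75 m from the base axis. Payload 10.2 kg.
Tool frame: the origin (TCP) lies at the very end of the fingers, on their centre line; the grasp point (between the pads) lies robot.hold_point_z behind it (robot.hold_point_z is the distance from the TCP to the grasp point, in m); z points along the fingers, y is the line along which they close (so a half turn about z gives the same grasp; the last joint's range is limited). The gripper opens to 85 mm and grips with 20 to 120 N. Pads are 22 mm wide; open, the fingers measure 114 mm over their backs; the gripper's body (76 mm by 85 mm) begins 54 mm behind the grasp point. The pads swing forward as they close: fully open they stand 13 mm farther back than shut.
Start: joints at [1.01, 0.313, 1.498, -0, 1.331, -0.223], TCP at [0.174, 0.495, 0.231] pointing down, gripper open.
Joint ranges: [-2.94, 2.94], [-0.97, 2.17], [0.19, 2.56], [-1.23, 4.37], [0.02, 3.11], [-2.88, 2.88]. Speed limits (rad/s): [2.39, 2.39, 3.01, 3.14, 3.14, 3.14].

### API

Orientations are given as a rotation vector (axis times angle).
In Python, from bench import robot gives the robot as it stands.
- The arm moves only by the tool send_rows, never from a script. Its argument "motion" is a list that holds one entry, the list of rows, each a list of 5 numbers: the shift along the tool's x, y, z in units of 0.25 m (1.0 is 0.25 m), then the turn about the tool's z in units of pi/2 rad (1.0 is pi/2 rad), then the finger opening in mm, from 0 to 85.4. In form: [[[tx, ty, tz, spin, gripper], ...]]. A call has 1 to 20 rows; each row is the pose to reach, as a shift and turn from the pose commanded when the call began, along the tool's axes at that moment; what a row does not reach only later rows make up. A row lasts 1/12 s, in which the tool goes at most 41.7 mm and 7.16 degrees, less where a joint would pass 70% of its speed; a pose out of reach is approached as far as the arm can. A call with a number of a shift or a turn outside -1 to 1 is refused whole. A call with a gripper value outside its range is refused whole. The fingers move at their own pace and stop on an object; "force" is the grip in N (left out, the last holds). Time passes only in rows, so rows that repeat a pose let the fingers close. It gives the time, the measured TCP pose, the force, the opening and the grip force at its end, in the units of the state.
- robot.sense(): the state, without advancing time (a new reading comes with each control period).
- robot.snapshot(name): name is "scene" or "side" or "wrist"; returns the picture (400x640x3 uint8, red, green, blue); there is no depth.
- robot.get_calibration(name): a dict with "K" (3x3 intrinsics, pixels), "D" ([k1, k2, p1, p2, k3] as OpenCV has them; the pictures are not rectified), "rvec" (rotation vector, rad) and "tvec" (3), from world to camera coordinates, as OpenCV has them; the wrist camera has in their place "mount" (4x4, takes a point from camera to tool coordinates, whose origin is the TCP and whose axes are the flange's). Camera axes: x right, y down, z forward; pixel columns grow to the right and rows downward; lengths in m; the calibration is good to about 2 mm. A picture is of the moment at which its call begins: read the wrist's pose just before it. get_calibration takes no time and is no camera call.
- robot.job_done(): hands the job in; it is judged then, once.
The state is a dict: "t": time; "joints": joint angles; "joint_velocities": joint speeds; "effort": joint torques, N m; "position": TCP position; "eef_rot": TCP orientation; "ft_force": force on the tool from outside, world axes, zero at the start; "moment": the same for the moment, N m; "grip_width": finger opening in m; "gripper_force": force on a finger pad.
Only numpy, scipy, OpenCV 4.12 (cv2) and the standard library are available. Lean on these libraries where they do the work, as an engineer would, in place of code of your own. Each camera call takes 0.05 s, during which the arm holds its last target. There are 200 camera calls.

## Working session

There is one attempt and no reset: what is moved stays moved. The work goes in short steps, Python scripts to look and compute and a tool call to move; the robot and the scene stay as the last step left them, time stands still between calls to the robot, and variables do not carry over. Pictures are saved under pics/ and viewed, at most 10 in all, crops included, and the job is handed in when it is done.

Besides the shell and the picture viewer there is one more tool, called after "Emit:" as a command line: name --argument value ..., lists and objects as JSON in quotes. send_rows: Moves the arm, as the interface text tells. Its arguments: {"type":"object","properties":{"motion":{"type":"array","items":{"type":"array","items":{"type":"array","items":{"type":"number"}}}},"force":{"type":"number"}},"required":["motion"]}

```bash
mkdir -p pics
python3 - <<'E'
from bench import robot
import cv2
s=robot.sense();print(s,robot.hold_point_z)
for n in("scene","side"):
    cv2.imwrite(f"pics/{n}0.png",cv2.cvtColor(robot.snapshot(n),cv2.COLOR_RGB2BGR))
print(robot.get_calibration("wrist"))
E
```

```text
{'t': 0.0, 'joints': array([ 1.00957463e+00,  3.13469758e-01,  1.49844729e+00,  4.40347770e-05,
        1.33098464e+00, -2.23412623e-01]), 'joint_velocities': array([ 0.00074228, -0.00095615,  0.00061642, -0.00050641, -0.00277155,
       -0.00106091]), 'effort': array([-1.17176191e-03, -4.12258458e+01, -2.59744585e+01, -2.35593934e-04,
        4.11848261e-03,  9.16201174e-06]), 'position': array([0.17386444, 0.49510554, 0.23072112]), 'eef_rot': array([-5.28035189e-01, -3.09635061e+00,  1.87399932e-03]), 'ft_force': array([ 0.55660247, -0.50748583, -0.03809862]), 'moment': array([ 0.08849715, -0.0049374 , -0.04640768]), 'gripper_force': 0.0, 'grip_width': 0.08504304013457493} 0.0187
{'K': array([[319.71506854,   0.        , 317.41910822],
       [  0.        , 319.71506854, 197.50983208],
       [  0.        ,   0.        ,   1.        ]]), 'D': array([-0.00408886,  0.        ,  0.        ,  0.        ,  0.        ]), 'mount': array([[-4.54723754e-04, -9.51387263e-01, -3.07996865e-01,
         7.81707002e-02],
       [ 9.99999889e-01, -4.70703779e-04, -2.24097199e-05,
         4.06291651e-04],
       [-1.23654966e-04, -3.07996841e-01,  9.51387372e-01,
        -1.42318278e-01],
       [ 0.00000000e+00,  0.00000000e+00,  0.00000000e+00,
         1.00000000e+00]])}
```

View pics/scene0.png

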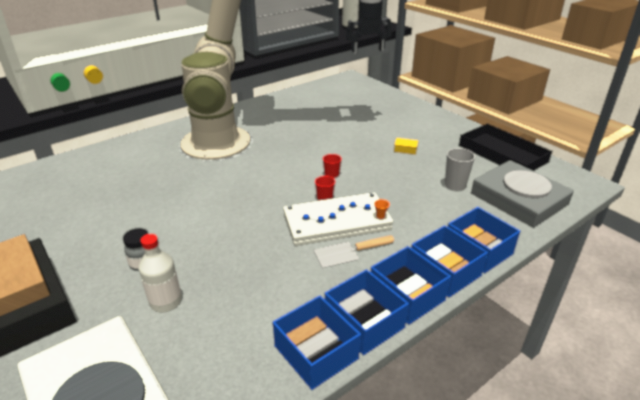

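View pics/side0.png

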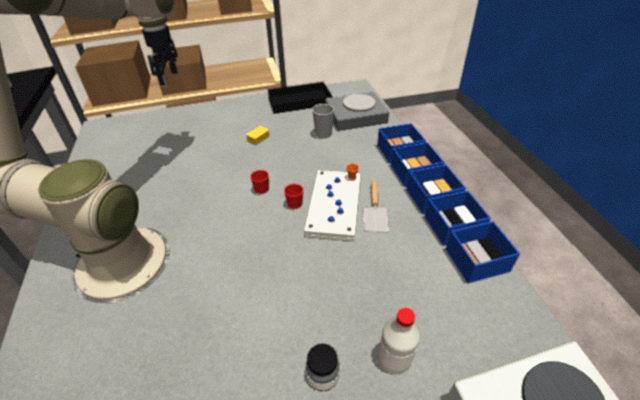

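Scene picture: the mould is at about (338,217) with the funnel at (381,209), and the row of plugs runs from the funnel end leftwards to (306,217). The two red cups, at (332,165) and (325,187), only have to be left alone. Next I'll fit the mould pose from the blue plug centroids in both views.

```bash
cat > h.py <<'E'
import numpy as np,cv2
from bench import robot
from scipy.optimize import least_squares
from scipy.spatial.transform import Rotation as R
P=np.array([(-80,0),(-48,-21),(-16,-13),(16,13),(48,21),(80,0)])/1000.
def ext(n,s=None):
    c=robot.get_calibration(n)
    if n!="wrist": return c["K"],c["D"],cv2.Rodrigues(c["rvec"])[0],np.ravel(c["tvec"])
    T=np.eye(4);T[:3,:3]=R.from_rotvec(s["eef_rot"]).as_matrix();T[:3,3]=s["position"]
    W=np.linalg.inv(T@c["mount"]);return c["K"],c["D"],W[:3,:3],W[:3,3]
def proj(X,e): return cv2.projectPoints(np.atleast_2d(X).astype(float),cv2.Rodrigues(e[2])[0],e[3],e[0],e[1])[0][:,0]
def plane(uv,z,e):
    q=cv2.undistortPoints(np.array(uv,float).reshape(-1,1,2),e[0],e[1])[:,0]
    d=np.c_[q,np.ones(len(q))]@e[2];C=-e[2].T@e[3]
    return C+d*((z-C[2])/d[:,2])[:,None]
def blobs(im,roi,amin):
    x0,y0,x1,y1=roi;h=cv2.cvtColor(im[y0:y1,x0:x1],cv2.COLOR_RGB2HSV)
    m=cv2.inRange(h,(100,110,50),(130,255,255))
    n,_,st,c=cv2.connectedComponentsWithStats(m)
    return np.array([c[i]+(x0,y0) for i in range(1,n) if st[i,4]>=amin])
def world(p,z):
    c,s=np.cos(p[2]),np.sin(p[2]);return np.c_[P@np.array([[c,s],[-s,c]])+p[:2],np.full(6,z)]
E
python3 - <<'E'
from h import *
for n,roi in(("scene",(280,185,400,245)),("side",(300,165,365,245))):
    im=cv2.cvtColor(cv2.imread(f"pics/{n}0.png"),cv2.COLOR_BGR2RGB);e=ext(n)
    b=blobs(im,roi,4);X=plane(b,.038,e)[:,:2];print(n,b.round(1).tolist(),X.round(3).tolist())
    f={"scene":(381,209),"side":(352,172)}[n];F=plane([f],.05,e)[0,:2];print("funnel",F)
    if len(X)==6:
        X=X[np.argsort(np.linalg.norm(X-F,axis=1))]
        d=X[5]-X[0]
        r=least_squares(lambda p:(world(p,0)[:,:2]-X).ravel(),[*X.mean(0),np.arctan2(d[1],d[0])])
        print(r.x,np.abs(r.fun).max())
    for m,px in {"scene":{"cupA":(332,175),"cupB":(325,197),"spat":(355,250),"beaker":(458,187)},"side":{"cupA":(260,190),"cupB":(293,205),"spat":(375,205)}}[n].items(): print(m,plane([px],0,e)[0].round(3))
E
```

```text
scene [[352.5, 203.7], [341.4, 207.1], [366.9, 206.5], [332.0, 215.0], [305.5, 216.5], [320.4, 218.9]] [[0.584, 0.092], [0.578, 0.06], [0.615, 0.113], [0.589, 0.021], [0.555, -0.035], [0.585, -0.012]]
funnel [0.65609333 0.1211429 ]
[ 0.5842393   0.03976261 -1.96372797] 0.0010912277246815927
cupA [0.397 0.175 0.   ]
cupB [0.474 0.089 0.   ]
spat [0.691 0.009 0.   ]
beaker [0.663 0.416 0.   ]
side [[336.8, 179.5], [328.6, 186.2], [330.1, 193.2], [338.2, 201.8], [340.0, 210.0], [330.9, 218.3]] [[0.607, 0.108], [0.576, 0.086], [0.572, 0.056], [0.583, 0.017], [0.579, -0.015], [0.547, -0.038]]
funnel [0.65567442 0.11518172]
[ 0.57737398  0.03574658 -1.96065985] 0.001765066580368374
cupA [0.385 0.17  0.   ]
cupB [0.468 0.078 0.   ]
spat [0.693 0.013 0.   ]
```

```bash
cat >> h.py <<'E'
def shift(target,s=None):
    s=s or robot.sense();return (R.from_rotvec(s["eef_rot"]).as_matrix().T@(np.array(target)-s["position"])/.25).round(3)
E
python3 -c "
from h import *
print(shift([.375,.28,.22]),shift([.60,.06,.2]))"
```

```text
[-1.044 -0.545  0.044] [-2.185 -1.077  0.124]
```

Emit:
send_rows --motion '[[[-0.08,-0.04,0,0,0],[-0.2,-0.1,0,0,0],[-0.33,-0.165,0,0,0],[-0.46,-0.23,0,0,0],[-0.6,-0.3,0,0,0],[-0.73,-0.365,0,0,0],[-0.86,-0.43,0,0,0],[-1,-0.5,0,0,0]]]'

```text
t: 0.77
position: [0.3691, 0.2931, 0.2312]
eef_rot: [-0.527, -3.097, 0.0]
ft_force: [0.9, 0.2, 0.3]
grip_width: 0.0
gripper_force: 0.0
```

Emit:
send_rows --motion '[[[-0.13,-0.065,0,0,0],[-0.26,-0.13,0,0,0],[-0.4,-0.2,0,0,0],[-0.53,-0.265,0.02,0,0],[-0.66,-0.33,0.05,0,0],[-0.8,-0.4,0.08,0,0],[-0.92,-0.48,0.1,0,0],[-1,-0.54,0.12,0,0]]]'

```text
t: 1.43
position: [0.5609, 0.0817, 0.2002]
eef_rot: [-0.53, -3.096, 0.001]
ft_force: [-0.4, 0.2, 0.2]
grip_width: -0.0003
gripper_force: 0.0
```

Emit:
send_rows --motion '[[[-0.1,-0.02,0,0,0],[-0.17,-0.04,0,0,0],[-0.18,-0.04,0,0,0],[-0.18,-0.04,0,0,0],[-0.18,-0.04,0,0,0],[-0.18,-0.04,0,0,0]]]'

```text
t: 1.93
position: [0.5981, 0.0608, 0.2014]
eef_rot: [-0.527, -3.097, -0.0]
ft_force: [-0.2, -0.1, 0.5]
grip_width: 0.0001
gripper_force: 0.0
```

Run:
```python
from h import *
s=robot.sense();im=robot.snapshot("wrist");e=ext("wrist",s)
print(s["t"],s["position"],s["eef_rot"],s["ft_force"],s["grip_width"])
cv2.imwrite("pics/w1.png",cv2.cvtColor(im,cv2.COLOR_RGB2BGR))
b=blobs(im,(0,0,640,400),30);print(b.round(1).tolist())
print(plane(b,.0405,e).round(4).tolist())
```

```text
1.9333 [0.59805882 0.06078076 0.20138369] [-5.26582280e-01 -3.09679822e+00 -1.26368668e-04] [-0.20379372 -0.10767944  0.51012321] 0.00014123332920888644
[[343.5, 146.4], [309.9, 153.0], [211.3, 160.1], [374.2, 169.7], [276.5, 177.0], [244.2, 182.9], [532.5, 318.4], [317.3, 349.0], [415.2, 347.7]]
[[0.5772, 0.0948, 0.0405], [0.5726, 0.0626, 0.0405], [0.5476, -0.0291, 0.0405], [0.6085, 0.1159, 0.0405], [0.5839, 0.0238, 0.0405], [0.579, -0.0084, 0.0405], [0.8346, 0.2378, 0.0405], [0.794, -0.0077, 0.0405], [0.8304, 0.1017, 0.0405]]
```

View pics/w1.png

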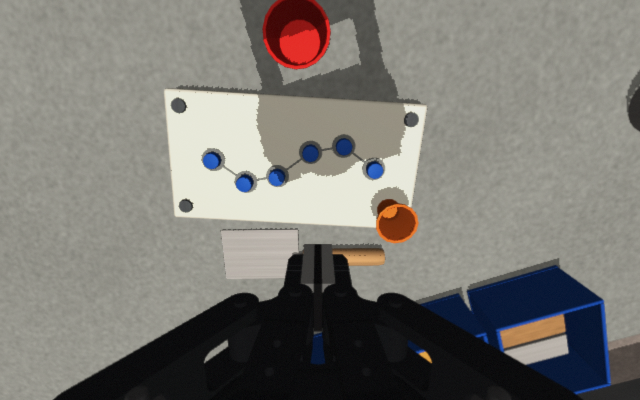

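Wrist view: the six plugs run from vent1 at (374,170), by the orange funnel (397,222), to vent6 at (211,160). The red cup is behind the mould and the spatula is in front of it.

Run:
```python
from h import *
s=robot.sense();e=ext("wrist",s)
b=np.array([[374.2,169.7],[343.5,146.4],[309.9,153.0],[276.5,177],[244.2,182.9],[211.3,160.1]])
X=plane(b,.0395,e)[:,:2]
r=least_squares(lambda p:(world(p,0)[:,:2]-X).ravel(),[.58,.038,-1.96]);print(r.x,(r.fun*1e3).round(1))
W=world(r.x,.06);print(W.round(4).tolist())
print("funnel rim",plane([(397,223)],.07,e))
print("above v1",shift(W[0]))
Rt=R.from_rotvec(s["eef_rot"]).as_matrix()
print("steps",((np.diff(W,axis=0)@Rt)/.25).round(3).tolist())
```

```text
[ 0.57841909  0.04307191 -1.96736559] [ 0.4  0.9  0.1  0.7 -0.2  0.4 -0.  -0.3 -0.  -0.6 -0.3 -1.1]
[[0.6093, 0.1169, 0.06], [0.5776, 0.0955, 0.06], [0.5726, 0.0629, 0.06], [0.5842, 0.0233, 0.06], [0.5792, -0.0093, 0.06], [0.5475, -0.0307, 0.06]]
funnel rim [[0.65587098 0.11890137 0.07      ]]
above v1 [0.032 0.227 0.566]
steps [[0.091, -0.123, -0.0], [-0.024, -0.13, -0.0], [-0.096, -0.134, -0.0], [-0.024, -0.13, -0.0], [0.091, -0.123, -0.0]]
```

Emit:
send_rows --motion '[[[0.01,0.1,0,0,0],[0.03,0.2,0,0,0],[0.032,0.227,0.1,0,0],[0.032,0.227,0.22,0,0],[0.032,0.227,0.34,0,0],[0.032,0.227,0.46,0,0],[0.032,0.227,0.54,0,0],[0.032,0.227,0.566,0,0],[0.032,0.227,0.566,0,0],[0.032,0.227,0.566,0,0]]]'

```text
t: 2.82
position: [0.6104, 0.1165, 0.0611]
eef_rot: [0.527, 3.095, 0.0]
ft_force: [0.2, -0.0, 0.5]
grip_width: 0.0005
gripper_force: 0.0
```

Run:
```python
from h import *
s=robot.sense();im=robot.snapshot("wrist");e=ext("wrist",s)
print(s["position"],s["ft_force"])
o=cv2.cvtColor(im,cv2.COLOR_RGB2BGR)
b=blobs(im,(0,0,640,400),30);print(b.round(1).tolist(),plane(b,.0395,e).round(4).tolist())
cv2.imwrite("pics/w2.png",o)
```

```text
[0.61043179 0.11647071 0.06113215] [ 0.18965871 -0.0300843   0.5372989 ]
[[260.7, 198.0], [202.6, 208.8], [34.4, 220.2], [316.2, 233.2], [149.5, 247.5], [95.2, 257.3], [596.6, 382.4]] [[0.577, 0.0962, 0.0395], [0.5723, 0.0639, 0.0395], [0.5475, -0.0269, 0.0395], [0.6065, 0.1176, 0.0395], [0.5835, 0.0252, 0.0395], [0.5787, -0.0073, 0.0395], [0.7713, 0.2581, 0.0395]]
```

View pics/w2.png

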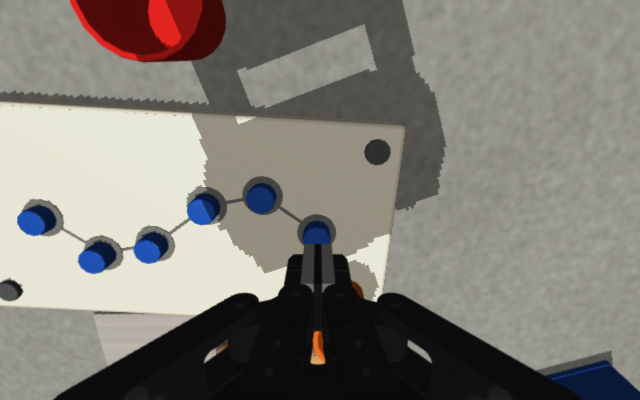

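The fingertip is over vent1 at (316,235), and its lower half is hidden by the fingers. The funnel stays clear behind them. Now I'll press gently.

Emit:
send_rows --motion '[[[0.004,0.001,0.02,0,0],[0.004,0.001,0.045,0,0],[0.004,0.001,0.065,0,0],[0.004,0.001,0.072,0,0],[0.004,0.001,0.078,0,0],[0.004,0.001,0.084,0,0],[0.004,0.001,0.088,0,0],[0.004,0.001,0.092,0,0],[0.004,0.001,0.096,0,0],[0.004,0.001,0.1,0,0],[0.004,0.001,0.1,0,0]]]'

```text
t: 3.78
position: [0.6092, 0.1167, 0.0346]
eef_rot: [0.528, 3.097, 0.0]
ft_force: [0.5, -0.3, 0.2]
grip_width: 0.0002
gripper_force: 0.2
```

Emit:
send_rows --motion '[[[0,0,0.004,0,0],[0,0,0.008,0,0]]]'

```text
t: 3.95
position: [0.6093, 0.1167, 0.0329]
eef_rot: [0.528, 3.096, 0.0]
ft_force: [-2.8, 0.2, 4.5]
grip_width: 0.0001
gripper_force: 2.0
```

Emit:
send_rows --motion '[[[0,0,0.003,0,0],[0,0,0.003,0,0]]]'

```text
t: 4.12
position: [0.6093, 0.1167, 0.032]
eef_rot: [0.528, 3.096, 0.0]
ft_force: [-1.0, -0.3, 3.7]
grip_width: 0.0
gripper_force: 1.7
```

Emit:
send_rows --motion '[[[0,0,0.002,0,0],[0,0,0.002,0,0]]]'

```text
t: 4.28
position: [0.6093, 0.1167, 0.032]
eef_rot: [0.528, 3.096, 0.0]
ft_force: [-3.0, 0.1, 8.2]
grip_width: 0.0002
gripper_force: 3.7
```

Emit:
send_rows --motion '[[[0,0,0.002,0,0],[0,0,0.002,0,0]]]'

```text
t: 4.45
position: [0.6094, 0.1167, 0.032]
eef_rot: [0.528, 3.096, 0.0]
ft_force: [-6.0, -0.8, 11.1]
grip_width: -0.0004
gripper_force: 5.5
```

Vent1 is home: z stopped at 32.0 mm and the force rose. Next I'll lift and move to vent2.

Emit:
send_rows --motion '[[[0,0,-0.03,0,0],[0,0,-0.07,0,0],[0.03,-0.04,-0.07,0,0],[0.065,-0.09,-0.07,0,0],[0.091,-0.123,-0.07,0,0],[0.091,-0.123,-0.07,0,0],[0.091,-0.123,-0.045,0,0],[0.091,-0.123,-0.035,0,0],[0.091,-0.123,-0.028,0,0],[0.091,-0.123,-0.021,0,0],[0.091,-0.123,-0.014,0,0],[0.091,-0.123,-0.008,0,0],[0.091,-0.123,-0.004,0,0],[0.091,-0.123,-0.001,0,0],[0.091,-0.123,0,0,0],[0.091,-0.123,0,0,0]]]'

```text
t: 5.78
position: [0.5779, 0.0955, 0.032]
eef_rot: [0.528, 3.096, 0.001]
ft_force: [-0.9, 0.6, 10.3]
grip_width: -0.0001
gripper_force: 5.2
```

Vent2 is home. On to vent3.

Emit:
send_rows --motion '[[[0,0,-0.03,0,0],[0,0,-0.07,0,0],[-0.01,-0.04,-0.07,0,0],[-0.02,-0.09,-0.07,0,0],[-0.024,-0.13,-0.07,0,0],[-0.024,-0.13,-0.07,0,0],[-0.024,-0.13,-0.045,0,0],[-0.024,-0.13,-0.035,0,0],[-0.024,-0.13,-0.028,0,0],[-0.024,-0.13,-0.021,0,0],[-0.024,-0.13,-0.014,0,0],[-0.024,-0.13,-0.008,0,0],[-0.024,-0.13,-0.004,0,0],[-0.024,-0.13,-0.001,0,0],[-0.024,-0.13,0,0,0],[-0.024,-0.13,0,0,0]]]'

```text
t: 7.12
position: [0.5725, 0.0626, 0.032]
eef_rot: [0.528, 3.096, -0.0]
ft_force: [-4.1, -2.8, 12.8]
grip_width: 0.0003
gripper_force: 6.1
```

Emit:
send_rows --motion '[[[0,0,-0.03,0,0],[0,0,-0.07,0,0],[-0.03,-0.04,-0.07,0,0],[-0.065,-0.09,-0.07,0,0],[-0.096,-0.134,-0.07,0,0],[-0.096,-0.134,-0.07,0,0],[-0.096,-0.134,-0.045,0,0],[-0.096,-0.134,-0.035,0,0],[-0.096,-0.134,-0.028,0,0],[-0.096,-0.134,-0.021,0,0],[-0.096,-0.134,-0.014,0,0],[-0.096,-0.134,-0.008,0,0],[-0.096,-0.134,-0.004,0,0],[-0.096,-0.134,-0.001,0,0],[-0.096,-0.134,0,0,0],[-0.096,-0.134,0,0,0]]]'

```text
t: 8.45
position: [0.584, 0.0231, 0.032]
eef_rot: [0.528, 3.097, -0.0]
ft_force: [-4.3, -2.3, 11.9]
grip_width: 0.0003
gripper_force: 6.0
```

Vents 3 and 4 are home.

Emit:
send_rows --motion '[[[0,0,-0.03,0,0],[0,0,-0.07,0,0],[-0.01,-0.04,-0.07,0,0],[-0.02,-0.09,-0.07,0,0],[-0.024,-0.13,-0.07,0,0],[-0.024,-0.13,-0.07,0,0],[-0.024,-0.13,-0.045,0,0],[-0.024,-0.13,-0.035,0,0],[-0.024,-0.13,-0.028,0,0],[-0.024,-0.13,-0.021,0,0],[-0.024,-0.13,-0.014,0,0],[-0.024,-0.13,-0.008,0,0],[-0.024,-0.13,-0.004,0,0],[-0.024,-0.13,-0.001,0,0],[-0.024,-0.13,0,0,0],[-0.024,-0.13,0,0,0]]]'

```text
t: 9.78
position: [0.579, -0.0096, 0.032]
eef_rot: [0.528, 3.096, -0.0]
ft_force: [-3.2, -3.7, 11.4]
grip_width: 0.0002
gripper_force: 6.0
```

Emit:
send_rows --motion '[[[0,0,-0.03,0,0],[0,0,-0.07,0,0],[0.03,-0.04,-0.07,0,0],[0.065,-0.09,-0.07,0,0],[0.091,-0.123,-0.07,0,0],[0.091,-0.123,-0.07,0,0],[0.091,-0.123,-0.045,0,0],[0.091,-0.123,-0.035,0,0],[0.091,-0.123,-0.028,0,0],[0.091,-0.123,-0.021,0,0],[0.091,-0.123,-0.014,0,0],[0.091,-0.123,-0.008,0,0],[0.091,-0.123,-0.004,0,0],[0.091,-0.123,-0.001,0,0],[0.091,-0.123,0,0,0],[0.091,-0.123,0,0,0]]]'

```text
t: 11.12
position: [0.5475, -0.0308, 0.032]
eef_rot: [0.528, 3.096, 0.001]
ft_force: [-2.9, 3.7, 12.8]
grip_width: 0.0
gripper_force: 6.1
```

Emit:
send_rows --motion '[[[0,0,-0.03,0,0],[0,0,-0.08,0,0],[0,0,-0.2,0,0],[0,0,-0.34,0,0],[0,0.1,-0.48,0,0],[-0.02,0.2,-0.6,0,0],[-0.1,0.28,-0.68,0,0],[-0.15,0.28,-0.68,0,0],[-0.15,0.28,-0.68,0,0],[-0.15,0.28,-0.68,0,0]]]'

```text
t: 11.95
position: [0.6052, 0.0223, 0.2]
eef_rot: [-0.528, -3.095, 0.001]
ft_force: [-0.3, -0.4, 0.2]
grip_width: 0.0001
gripper_force: 0.0
```

Run:
```python
from h import *
s=robot.sense();im=robot.snapshot("wrist");print(s["t"],s["position"],s["ft_force"])
cv2.imwrite("pics/w3.png",cv2.cvtColor(im,cv2.COLOR_RGB2BGR))
```

```text
11.95 [0.60524384 0.02234451 0.20003723] [-0.31248222 -0.38907822  0.19003089]
```

View pics/w3.png

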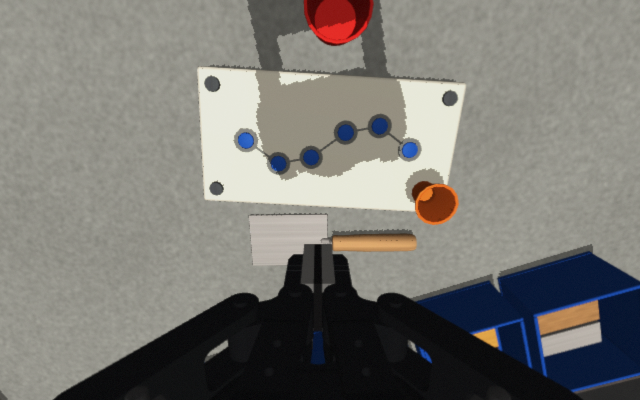

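All six plugs, from (410,150) to (246,140), are seated. The funnel at (437,203), the cup and the spatula are undisturbed.

```bash
python3 -c "
from bench import robot
print(robot.job_done())"
```

```text
the job is handed in; nothing more can be done
None
```

I pressed all six vent plugs fully home in order, from the one beside the funnel to the far end, with vertical readings of about 10–13 N at each stop; the funnel, cup and spatula look undisturbed, and the job is handed in.

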